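# Seat the detergent tub lid, then unscrew its cap of unknown thread hand

## Robot

A 7-joint arm with a two-finger parallel gripper is mounted at the origin on the work surface. World frame = base frame: x ahead of the robot, y to its left, z up, the work surface at z = 0. Lengths are in m, angles in rad, forces in N, time in s.
With the tool pointing down it reaches from about 0.425 to 0.875 m from the base axis. Payload 4.7 kg.
Tool frame: the origin (TCP) lies midway between the tips of the shut fingers; the grasp point (between the pads) lies 19 mm behind it; z points along the fingers, y is the line along which they close (so a half turn about z gives the same grasp; the last joint's range is limited). The gripper opens to 87 mm and grips with 3 to 60 N. Pads are 19 mm wide; open, the fingers measure 117 mm over their backs; the gripper's body (75 mm by 190 mm) begins 51 mm behind the grasp point.
Start: joints at [0.014, 0.321, -0.07, 1.45, 0.023, 1.371, -0.057], TCP at [0.65, -0, 0.184] pointing down, gripper open.
Joint ranges: [-2.86, 2.86], [-0.3, 2.09], [-1.38, 1.24], [0.06, 2.45], [-1.56, 4.7], [0.09, 2.05], [-2.69, 2.69]. Speed limits (rad/s): [2.57, 2.57, 3.14, 3.14, 3.14, 3.14, 3.14].

## Interface

Orientations are given as a rotation vector (axis times angle).
In Python, from bench import monitor, cams, workorder gives the robot as it stands.
- The arm moves only by the tool move_arm, never from a script. Its arguments are lists of equal length, an entry for each row: "slide": the shift along the tool's x, y, z in cm, a list of three; "roll": the turn about the tool's z in rad. In form: {"slide": [[dx, dy, dz], ...], "roll": [roll, ...]}. A call has 1 to 20 rows; each row is the pose to reach, as a shift and turn from the pose commanded when the call began, along the tool's axes at that moment; what a row does not reach only later rows make up. A row lasts 1/10 s, in which the tool goes at most 50 mm and 8.59 degrees, less where a joint would pass 70% of its speed; a pose out of reach is approached as far as the arm can. A call with a gripper value outside its range is refused whole. "gripper" is the finger opening in cm, from 0 to 8.7, set as the call begins (left out, the last holds). The fingers move at their own pace and stop on an object; "squeeze" is the grip in N (left out, the last holds). Time passes only in rows, so rows that repeat a pose let the fingers close. It gives the time, the measured TCP pose, the force, the opening and the grip force at its end, in the units of the state.
- monitor.get_state(): the state, without advancing time (a new reading comes with each control period).
- cams.get_image(name): name is "scene" or "side" or "wrist"; returns the picture (420x560x3 uint8, red, green, blue); there is no depth.
- cams.get_calibration(name): a dict with "mtx" (3x3 intrinsics, pixels), "dist_coeffs" ([k1, k2, p1, p2, k3] as OpenCV has them; the pictures are not rectified), "R" (3x3) and "t" (3): a world point X has camera coordinates R X + t. Camera axes: x right, y down, z forward; pixel columns grow to the right and rows downward; lengths in m; the calibration is good to about 2 mm. A picture is of the moment at which its call begins: read the wrist's pose just before it. get_calibration takes no time and is no camera call; for the wrist camera it gives the pose at the moment of the call.
- workorder.close_job(): hands the job in; it is judged then, once.
The state is a dict: "time": time; "joint_positions": joint angles; "qd": joint speeds; "joint_torque": joint torques, N m; "position": TCP position; "tool_rot": TCP orientation; "ft_force": force on the tool from outside, world axes, zero at the start; "torque": the same for the moment, N m; "grip_width": opening from 0.0 (shut) to 1.0 (fully open); "grip_force": force on a finger pad.
Only numpy, scipy, OpenCV 4.12 (cv2) and the standard library are available. Lean on these libraries where they do the work, as an engineer would, in place of code of your own. Each camera call takes 0.05 s, during which the arm holds its last target. There are 200 camera calls.

## Task

Get the long white detergent tub ready for its dosing hose: first press the loose round fill lid down until it sits level and fully home on its rim, then unscrew the ribbed grey cap at the tub's other end and lift it off. Nobody knows whether this cap has a right-hand or a left-hand thread, so try it both ways. Finish holding the cap in the gripper, upright and about 10 cm straight above where it was screwed on, with the lid still seated and the other things on the counter left where they are.

Things in the scene. Friction and masses are not known exactly. Their poses are not given: they have to be found in the camera images.
- tub: Long white plastic tub, fixed to the counter, 150 (its x) x 280 (its y) x 100 mm high; origin at the centre of its underside, z up. On its flat top (z 100 mm): the round fill mouth with the lid, centred at its (0, +62 mm), and the threaded outlet under the grey cap, centred at its (0, -78 mm).
- softener: Shorter white tub, fixed, 150 x 120 x 100 mm high, with a single grey cap that looks the same but does not come off: leave alone. It stands beyond the long tub's -y end, at the same yaw. Origin at the centre of its underside.
- mouth (a point): Centre of the rim of the fill mouth, on the tub, 14 mm above the tub's top (114 mm above the counter); the round rim is 98 mm across outside and 88 mm inside.
- lid: Loose round white lid, 70 g: a disc 106 mm across, 6 mm thick, with a plug 83 mm across, 11 mm deep below; origin at the centre of the plug's underside, z up. It starts in the mouth, its disc held 3 to 8 mm up and slightly tilted by three stiff seal blocks on the rim. Pushed on its centre it goes down at about 15 N and stays where pushed; fully home the disc lies on the rim, a hard stop.
- lid_top (a point): Centre of the lid's flat upper face, 17 mm above the lid's origin; fully home it is 6 mm above point mouth (120 mm above the counter).
- cap: Round ribbed grey screw cap, 52 mm across, 36 mm high, about 60 g; origin at the centre of its underside, z up along its axis; it starts 4 mm above the tub's top. Coarse thread, whose hand changes from run to run and cannot be seen. Turned the wrong way it meets a hard stop after 0.02 to 0.35 rad. Still screwed on, it has only about 2 mm of play upwards.
- cap_top (a point): Centre of the cap's flat top (140 mm above the counter at first). Turned the loosening way (counter-clockwise from above if right-hand, clockwise if left-hand) the cap turns easily at constant height and is free to lift straight off 1.1 to 1.3 rad from where it starts, or 1.2 to 1.5 rad from the tight stop; a hard stop follows soon after. Lifting 35 mm clears the neck.
- scoop: Clear measuring cup with a handle at its +y, 68 mm across, 60 mm high, bystander beyond the tub's lid end. Origin at its underside.
- brush: Hand brush lying beyond the shorter tub, bystander. Origin at its underside.
- spray: Blue bottle with white cap, 66 mm across, 190 mm high, bystander beyond the tub's lid end. Origin at its underside.
- jar: Glass jar, 70 mm across, 85 mm high, bystander behind the tub. Origin at its underside.
- carton: Cardboard box 50 x 120 x 70 mm high, bystander behind the tub. Origin at its underside.
- tin: Metal can, 74 mm across, 90 mm high, bystander behind the tub. Origin at its underside.
- lint_roller: Lint roller lying on the counter far left, 44 mm thick, bystander. Origin at its underside.
Mind the look-alikes: they are no part of the job. Several things have the shape of the lid; the one meant has the colours described above. Several things have the shape of the cap; the one meant has the colours described above.

How it is judged:
On the way, in this order (a step that is already met when the one before it is completed fails the run):
1. the fill lid is pressed home, level on its rim (z of lid_top in the frame of mouth below 0.0078 m and angle between lid's own z axis and vertical below 0.03 rad and horizontal distance between lid_top and mouth below 0.006 m), for 0.2 s.
2. the cap is unscrewed and lifted clear of the outlet (z of cap in the frame of tub above 0.15 m and contact force between cap and the fingers above 1 N), for 0.2 s.
At the end, for the whole second after the job is handed in: The lid is level (within 0.03 rad) and home on its rim (within 1.8 mm); the fingers hold the cap still and upright (within 0.3 rad), 61 to 166 mm higher than it sat and within 40 mm sideways of its outlet, touching neither tub nor lid (all of step 1 and z of cap in the frame of tub between 0.165 and 0.27 m and x of cap in the frame of tub between -0.04 and 0.04 m and y of cap in the frame of tub between -0.118 and -0.038 m and contact force between cap and the fingers above 2 N and contact force between cap and tub below 0.5 N and contact force between cap and lid below 0.5 N and angle between cap's own z axis and vertical below 0.3 rad and linear speed of cap below 0.03 m/s); the arm keeps its last pose, push and grip.
It fails at once if one of the loose bystanders is pushed aside (more than 30 mm) (distance of any of scoop, brush, spray, jar, carton, tin, lint_roller from where it was at the start of the episode above 0.03 m).
It also fails if it takes over 54 s, if anything falls off the work surface, if the arm or the gripper's body presses on something with over 40 N, if the wrist force passes 120 N, or if a joint passes its speed limit or range.

## Working session

There is one attempt and no reset: what is moved stays moved. The work goes in short steps, Python scripts to look and compute and a tool call to move; the robot and the scene stay as the last step left them, time stands still between calls to the robot, and variables do not carry over. Pictures are saved under pics/ and viewed, at most 10 in all, crops included, and the job is handed in when it is done.

Besides the shell and the picture viewer there is one more tool, called as name([rows], argument=value, ...), one row to a line, values as JSON. move_arm: Moves the arm, as the interface text tells. Its arguments: {"type":"object","properties":{"slide":{"type":"array","items":{"type":"array","items":{"type":"number"}}},"roll":{"type":"array","items":{"type":"number"}},"gripper":{"type":"number"},"squeeze":{"type":"number"}},"required":["slide","roll"]}

```bash
mkdir -p pics; ls
python3 - <<'E'
from bench import monitor, cams
import cv2, numpy as np
s=monitor.get_state(); print(s)
ims=[]
for n in ("scene","side","wrist"):
    c=cams.get_calibration(n); print(n,c)
    im=cams.get_image(n); cv2.imwrite(f"pics/{n}0.png",im[:,:,::-1])
E
```

```text
pics
{'time': 0.0, 'joint_positions': array([ 0.01409731,  0.32180484, -0.07004215,  1.45167076,  0.02260967,
        1.37081795, -0.05691204]), 'qd': array([-0.0006287 , -0.00090734,  0.00124247,  0.00080075, -0.00010635,
       -0.00040449,  0.00256092]), 'joint_torque': array([-2.58547143e-04, -4.91284704e+01, -4.03903294e-01, -3.12526345e+01,
       -6.40594075e-02,  4.37659642e-02,  1.61017233e-04]), 'position': array([ 6.49367380e-01, -8.36082068e-05,  1.83075192e-01]), 'tool_rot': array([-2.22056601, -2.22052747,  0.0022579 ]), 'ft_force': array([-0.38201706,  0.69270572,  0.78189265]), 'torque': array([-0.01886667,  0.02474826,  0.04360789]), 'grip_force': 0.0, 'grip_width': 1.0043381980671096}
scene {'mtx': array([[466.27108184,   0.        , 280.20954093],
       [  0.        , 466.27108184, 207.06227804],
       [  0.        ,   0.        ,   1.        ]]), 'dist_coeffs': array([0.03545107, 0.        , 0.        , 0.        , 0.        ]), 'R': array([[ 0.85587227,  0.51693785, -0.01605997],
       [ 0.4069813 , -0.69233348, -0.59585282],
       [-0.31913773,  0.50343779, 
[... 309 characters left out ...]
,  0.        ]), 'R': array([[-0.71049523, -0.70354356, -0.0149328 ],
       [-0.47609327,  0.49620751, -0.72602569],
       [ 0.51820047, -0.50872838, -0.68750542]]), 't': array([0.40131195, 0.32282324, 1.27763113])}
wrist {'mtx': array([[348.55593516,   0.        , 280.38643484],
       [  0.        , 348.55593516, 208.71391712],
       [  0.        ,   0.        ,   1.        ]]), 'dist_coeffs': array([0.008266, 0.      , 0.      , 0.      , 0.      ]), 'R': array([[ 9.99997987e-01,  5.29580365e-04, -1.93523246e-03],
       [ 9.78532280e-04, -9.70776160e-01,  2.39984771e-01],
       [-1.75158631e-03, -2.39986182e-01, -9.70774724e-01]]), 't': array([-0.64954958, -0.02856383,  0.38976128])}
```

View pics/scene0.png

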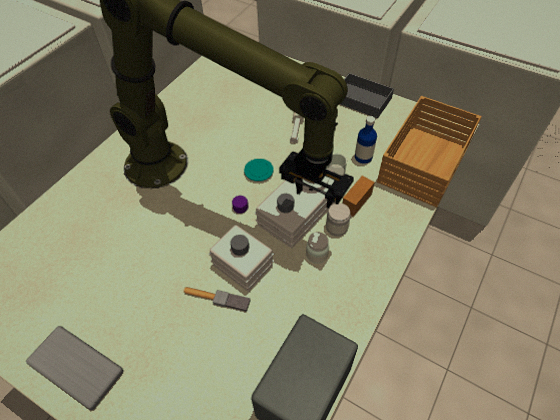

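View pics/side0.png

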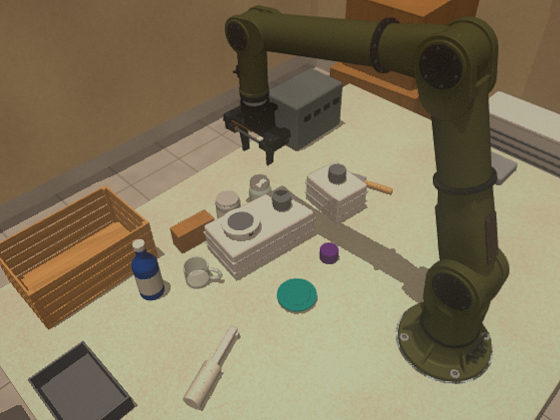

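View pics/wrist0.png

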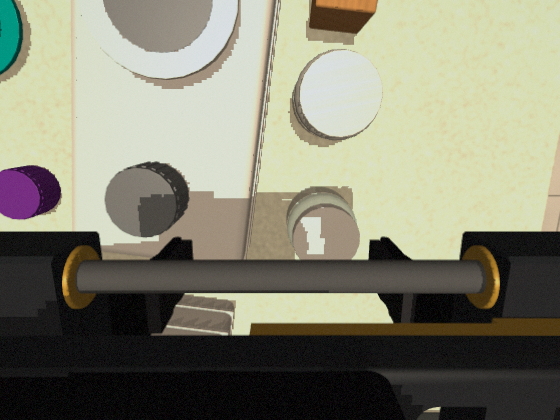

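The wrist view shows the grey cap top at about (140,200) and the lid cut off at the top, about (170,10). The side view shows the lid at about (241,224), the cap at (281,195) and the softener cap at (337,171). The scene view shows the softener cap at (240,244). I'll fit these circles with masks and cast rays.

```bash
cat > h.py <<'E'
import cv2, numpy as np
from bench import monitor, cams
def ray(c,uv,z):
    p=cv2.undistortPoints(np.float64(uv).reshape(-1,1,2),c["mtx"],c["dist_coeffs"]).reshape(-1,2)
    d=np.c_[p,np.ones(len(p))]@c["R"]; o=-c["R"].T@c["t"]
    return (o+d*((z-o[2])/d[:,2])[:,None])
def proj(c,X):
    return cv2.projectPoints(np.float64(X).reshape(-1,1,3),cv2.Rodrigues(c["R"])[0],c["t"],c["mtx"],c["dist_coeffs"])[0].reshape(-1,2)
def circ(P):  # least squares circle
    A=np.c_[2*P[:,:2],np.ones(len(P))]; s=np.linalg.lstsq(A,(P[:,:2]**2).sum(1),rcond=None)[0]
    r=np.sqrt(s[2]+s[0]**2+s[1]**2); res=np.hypot(P[:,0]-s[0],P[:,1]-s[1])-r
    return s[0],s[1],r,res.std()
E
python3 - <<'E'
from h import *
c=cams.get_calibration("wrist")
im=cv2.imread("pics/wrist0.png")
s=cv2.imread("pics/side0.png")
# crops enlarged
a=cv2.resize(im[150:250,80:210],None,fx=4,fy=4,interpolation=cv2.INTER_NEAREST)
b=cv2.resize(s[150:280,190:370],None,fx=4,fy=4,interpolation=cv2.INTER_CUBIC)
cv2.imwrite("pics/b.png",b)
for p in [(120,180),(160,215),(180,200),(150,30),(225,10),(215,60),(90,120),(50,120)]: print(p,im[p[1],p[0]])
g=cv2.cvtColor(im,cv2.COLOR_BGR2GRAY)
cs=cv2.getStructuringElement
print(ray(c,[(140,200),(105,200),(177,200),(73,100),(272,100),(22,192)],.14)[:,:2])
cs=cams.get_calibration("side")
print("side cap",ray(cs,[(281,191)],.14),"lid",ray(cs,[(241,224)],.123),"soft",ray(cs,[(337,169)],.14))
E
```

```text
(120, 180) [112 122 128]
(160, 215) [69 75 78]
(180, 200) [46 48 48]
(150, 30) [127 138 144]
(225, 10) [224 223 217]
(215, 60) [ 82  95 104]
(90, 120) [203 222 218]
(50, 120) [180 222 216]
[[0.54932138 0.0121469 ]
 [0.52431378 0.01211968]
 [0.5758021  0.01217458]
 [0.51131621 0.08050132]
 [0.64426541 0.0807591 ]
 [0.46627367 0.0178731 ]]
side cap [[ 0.55984135 -0.00522385  0.14      ]] lid [[0.55727371 0.15174328 0.123     ]] soft [[ 0.50880501 -0.19016796  0.14      ]]
```

View pics/b.png

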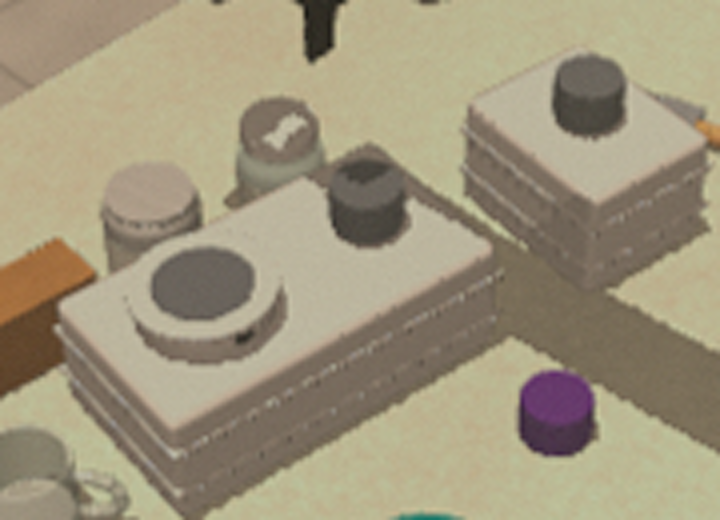

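The crop shows a grey disc on the white lid with its centre at about (240.5,220.8). The cap top is at (281.8,195) and the seal gap's dark spot at about (251,234). Next I'll bring the wrist camera over the lid end.

move_arm([
  [2.5,-2.5,0],
  [5,-5,0],
  [7.5,-7,0],
  [10,-9.5,0],
  [10,-9.5,0],
  [10,-9.5,0],
  [10,-9.5,0],
], roll=[0,0,0,0,0,0,0])

```text
time: 0.85
position: [0.5555, 0.0988, 0.1841]
tool_rot: [2.223, 2.219, -0.001]
ft_force: [-0.4, 0.2, -0.7]
grip_width: 1.002
grip_force: 0.0
```

Run:
```python
from h import *
st=monitor.get_state(); print(st["time"],st["position"],st["ft_force"])
c=cams.get_calibration("wrist"); im=cams.get_image("wrist")[:,:,::-1].copy()
np.savez("w1.npz",**c); cv2.imwrite("pics/wrist1.png",im)
cs=cams.get_calibration("side")
print(ray(cs,[(281.75,195)],.14),ray(cs,[(240.5,220.75)],.1235))
cb=cams.get_calibration("scene"); print(ray(cb,[(240,242)],.14))
```

```text
0.85 [0.55551428 0.09878511 0.18405118] [-0.36728024  0.15405573 -0.69407415]
[[0.54642523 0.00538748 0.14      ]] [[0.56709945 0.14461669 0.1235    ]]
[[ 0.5159756  -0.19217508  0.14      ]]
```

View pics/wrist1.png

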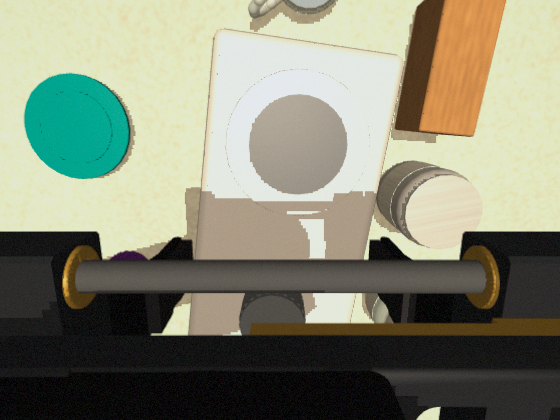

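The wrist view shows the lid's grey disc centred near (298,144), radius about 49 px. The tub's far top edge runs from (218,30) to (403,56), and the cap is partly hidden near (272,315).

Run:
```python
from h import *
c=dict(np.load("w1.npz")); im=cv2.imread("pics/wrist1.png").astype(int)
m=((abs(im-im[150,298]).max(2)<22)).astype(np.uint8); m[190:]=0;m[:90]=0;m[:,:240]=0;m[:,355:]=0
m=cv2.morphologyEx(m,cv2.MORPH_OPEN,np.ones((5,5)))
k=max(cv2.findContours(m,0,cv2.CHAIN_APPROX_NONE)[0],key=cv2.contourArea)[:,0]
k=k[k[:,1]<185]; print(len(k))
for z in (.120,.1235): print("lid",z,circ(ray(c,k,z)))
e=ray(c,[(218,30),(403,56),(210,100),(396,100)],.10); print(e[:,:2], np.linalg.norm(e[0]-e[1]), "yaw",np.arctan2(*(e[1]-e[0])[1::-1]))
# cap in first wrist picture
c0=dict(c); 
im0=cv2.imread("pics/wrist0.png"); g=im0.max(2).astype(int)
m=((g>60)&(g<150)).astype(np.uint8); m[:, :98]=0; m[:,186:]=0; m[:155]=0; m[240:]=0
# left arc of top face: dark vs white; take contour points on left/top-left side
k=[]
for a in np.radians(np.arange(100,260,5)):
    p=np.array([140,200]); prof=[g[int(round(200-r*np.sin(a))),int(round(140+r*np.cos(a)))] for r in range(22,46)]
    d=np.diff(prof); j=d.argmax()
    if d[j]>30: k.append((140+(22.5+j)*np.cos(a),200-(22.5+j)*np.sin(a)))
R0=np.array([[ 9.99997987e-01,5.29580365e-04,-1.93523246e-03],[ 9.78532280e-04,-9.70776160e-01,2.39984771e-01],[-1.75158631e-03,-2.39986182e-01,-9.70774724e-01]])
c0["R"]=R0;c0["t"]=np.array([-0.64954958,-0.02856383,0.38976128])
print(len(k),"cap",circ(ray(c0,np.array(k),.14)))
```

```text
238
lid 0.12 (np.float64(0.5689454943864807), np.float64(0.14804229140069203), np.float64(0.03636952149475641), np.float64(0.0003528674354706837))
lid 0.1235 (np.float64(0.5687749829988715), np.float64(0.14826776266122935), np.float64(0.03588883275936872), np.float64(0.00034820365672556797))
[[0.509611   0.23177943]
 [0.64898641 0.21362071]
 [0.50111884 0.1819886 ]
 [0.64626606 0.18180988]] 0.1405533501700138 yaw -0.12955662792717218
32 cap (np.float64(0.5504013521454973), np.float64(0.010375220748701952), np.float64(0.026564438069497757), np.float64(0.0004146330539607831))
```

Lid to cap distance is 139 mm (it must be 140), and the yaw from that line (-0.133) agrees with the tub edge (-0.130). Next I'll shut the fingers, go over the lid and press.

move_arm([
  [2.5,0.7,0],
  [4.9,1.35,0],
  [4.9,1.35,0],
  [4.9,1.35,0],
  [4.9,1.35,0],
  [4.9,1.35,1.5],
  [4.9,1.35,3],
  [4.9,1.35,4.2],
  [4.9,1.35,4.8],
  [4.9,1.35,5.1],
  [4.9,1.35,5.3],
  [4.9,1.35,5.5],
  [4.9,1.35,5.6],
  [4.9,1.35,5.7],
], roll=[0,0,0,0,0,0,0,0,0,0,0,0,0,0], gripper=0, squeeze=20)

```text
time: 2.3
position: [0.5688, 0.1491, 0.1275]
tool_rot: [2.221, 2.221, 0.001]
ft_force: [-0.1, 0.6, -0.2]
grip_width: 0.006
grip_force: 0.0
```

move_arm([
  [-0.1,0,0.1],
  [-0.1,0,0.2],
  [-0.1,0,0.3],
  [-0.1,0,0.4],
  [-0.1,0,0.5],
  [-0.1,0,0.6],
  [-0.1,0,0.7],
  [-0.1,0,0.7],
], roll=[0,0,0,0,0,0,0,0])

```text
time: 3.1
position: [0.5684, 0.1479, 0.12]
tool_rot: [-2.221, -2.221, 0.0]
ft_force: [-0.8, 0.8, 0.9]
grip_width: 0.002
grip_force: 0.0
```

Run:
```python
from h import *
st=monitor.get_state(); print(st["ft_force"],st["position"])
s=cams.get_image("side")[:,:,::-1]; b=cams.get_image("scene")[:,:,::-1]
a=cv2.resize(s[170:270,190:310],None,fx=5,fy=5,interpolation=cv2.INTER_CUBIC)
cv2.imwrite("pics/p1.png",a)
```

```text
[-0.8080643   0.75835316  0.8607688 ] [0.56840327 0.1479016  0.11995636]
```

View pics/p1.png

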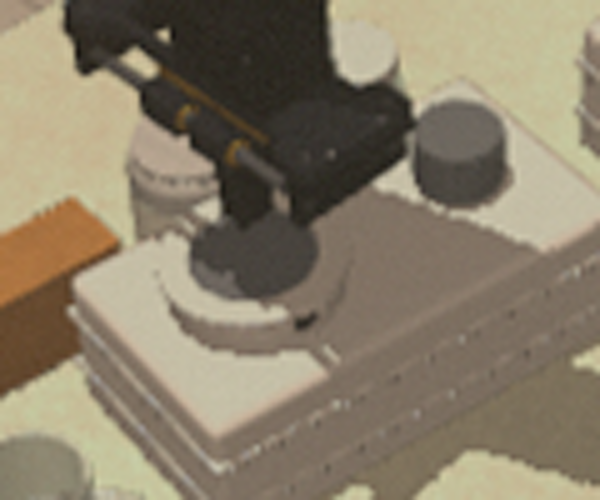

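The fingers are on or just above the lid's grey disc, near (255,240) in the crop, and the dark seal spot still shows at (305,322). I'll continue down in small steps and watch the force.

move_arm([
  [0,0,0.1],
  [0,0,0.15],
  [0,0,0.2],
], roll=[0,0,0])

```text
time: 3.5
position: [0.5685, 0.1479, 0.1181]
tool_rot: [2.221, 2.221, -0.0]
ft_force: [0.2, -0.7, 0.4]
grip_width: 0.002
grip_force: 0.0
```

move_arm([
  [0,0,0.05],
  [0,0,0.1],
  [0,0,0.15],
  [0,0,0.2],
], roll=[0,0,0,0])

```text
time: 3.9
position: [0.5685, 0.1479, 0.1161]
tool_rot: [2.221, 2.221, 0.0]
ft_force: [-0.2, 0.8, 0.5]
grip_width: 0.008
grip_force: 0.0
```

Run:
```python
from h import *
st=monitor.get_state(); print(st["ft_force"],st["position"])
s=cams.get_image("side")[:,:,::-1]; w=cams.get_image("wrist")[:,:,::-1]; cs=cams.get_calibration("side")
cv2.imwrite("pics/side2.png",s); cv2.imwrite("pics/wrist2.png",w)
print("tcp px in crop",[(p-[190,170])*5 for p in proj(cs,[st["position"],st["position"]+[0,0,.02]])])
a=cv2.resize(s[195:255,210:290],None,fx=7,fy=7,interpolation=cv2.INTER_CUBIC)
print([(p-[210,195])*7 for p in proj(cs,[st["position"],st["position"]+[0,0,.02]])])
b=cv2.resize(w[0:420],(560,420))
out=np.zeros((420,800,3),np.uint8); out[:,:560]=a[:420,:560]
out[:280,560:]=cv2.resize(w[0:280,200:440],(240,280))
cv2.imwrite("pics/p2.png",out)
```

```text
[-0.20499341  0.75900309  0.45518478] [0.56853998 0.1479358  0.11613419]
tcp px in crop [array([247.10631566, 265.13107485]), array([244.60487107, 238.98625829])]
[array([205.94884193, 196.18350479]), array([202.44681949, 159.5807616 ])]
```

View pics/p2.png

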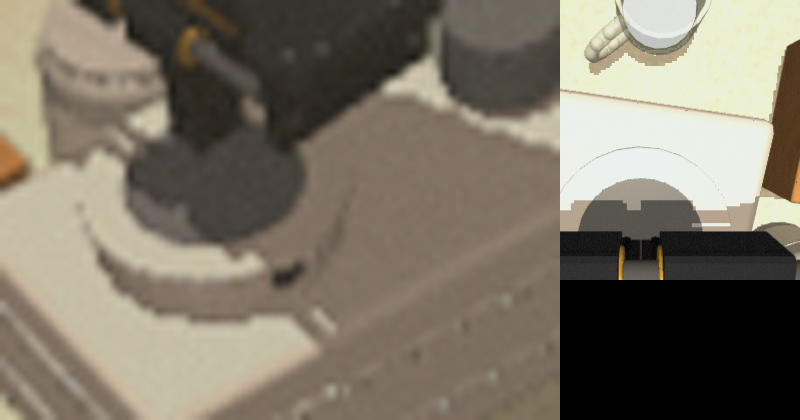

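Run:
```python
from h import *
s=cv2.imread("pics/side2.png")[190:240,215:270].astype(float)
a=np.clip((s-15)*2.6,0,255).astype(np.uint8)
cv2.imwrite("pics/p3.png",cv2.resize(a,None,fx=10,fy=10,interpolation=cv2.INTER_NEAREST))
```

```text
(no output)
```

View pics/p3.png

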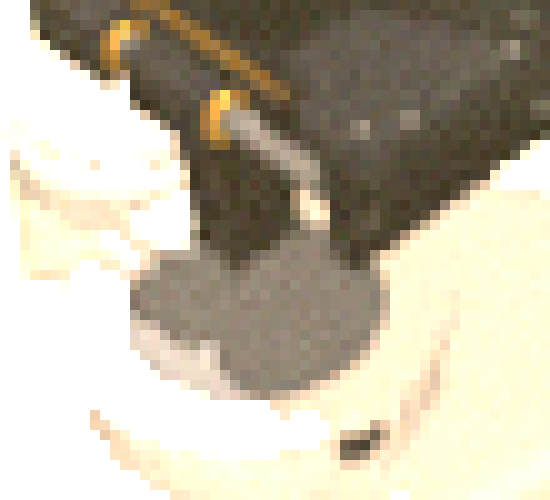

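The enhanced crop shows the dark finger ending at about side pixel (239,216.5), while the reported TCP projects to (239.4,223). I'll check the tip height against the earlier open-gripper picture.

Run:
```python
from h import *
cs=cams.get_calibration("side"); cb=cams.get_calibration("scene")
T=np.array([.6494,0,.183])
for z in (0,.025,.05):
  print(z,proj(cs,[T+[dx,0,z] for dx in(-.05,0,.05)]).round(1).tolist(), proj(cb,[T+[dx,0,z] for dx in(-.05,0,.05)]).round(1).tolist())
s=cv2.imread("pics/side0.png")[110:170,220:290].astype(float)
a=np.clip((s-5)*3,0,255).astype(np.uint8)
cv2.imwrite("pics/p4.png",cv2.resize(a,None,fx=8,fy=8,interpolation=cv2.INTER_NEAREST))
```

```text
0 [[269.5, 174.0], [257.3, 166.3], [245.4, 158.8]] [[298.7, 198.8], [313.5, 205.7], [328.8, 212.8]]
0.025 [[269.2, 167.1], [256.9, 159.4], [244.9, 152.0]] [[298.8, 193.6], [313.9, 200.5], [329.4, 207.6]]
0.05 [[269.0, 160.0], [256.5, 152.3], [244.4, 144.9]] [[298.9, 188.2], [314.3, 195.1], [330.0, 202.3]]
```

View pics/p4.png

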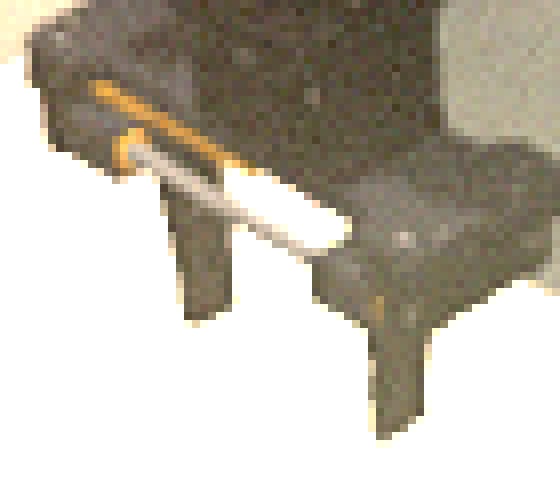

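Even in the open picture the visible fingertips (about (270,164.5)) sit roughly 30 mm above where the reported TCP projects (269.5,174). So the tips really do end well short of the reported TCP, and no contact yet makes sense. I'll descend in small force-watched steps.

move_arm([
  [0,0,0.1],
  [0,0,0.2],
  [0,0,0.3],
  [0,0,0.4],
  [0,0,0.5],
  [0,0,0.6],
  [0,0,0.7],
  [0,0,0.8],
], roll=[0,0,0,0,0,0,0,0])

```text
time: 4.8
position: [0.5685, 0.148, 0.1081]
tool_rot: [2.221, 2.221, -0.0]
ft_force: [-0.4, 0.2, -0.3]
grip_width: 0.003
grip_force: 0.0
```

move_arm([
  [0,0,0.1],
  [0,0,0.2],
  [0,0,0.3],
  [0,0,0.4],
  [0,0,0.5],
], roll=[0,0,0,0,0])

```text
time: 5.3
position: [0.5685, 0.148, 0.1031]
tool_rot: [2.221, 2.221, 0.0]
ft_force: [0.8, 1.2, 0.7]
grip_width: 0.004
grip_force: 0.0
```

move_arm([
  [0,0,0.1],
  [0,0,0.2],
  [0,0,0.3],
], roll=[0,0,0])

```text
time: 5.6
position: [0.5685, 0.1479, 0.1]
tool_rot: [2.221, 2.221, -0.0]
ft_force: [-0.0, 0.0, 1.3]
grip_width: 0.004
grip_force: 0.0
```

move_arm([
  [0,0,0.1],
  [0,0,0.2],
  [0,0,0.3],
], roll=[0,0,0])

```text
time: 5.9
position: [0.5685, 0.148, 0.0971]
tool_rot: [2.221, 2.221, -0.0]
ft_force: [0.1, -0.1, 0.3]
grip_width: 0.005
grip_force: 0.0
```

Run:
```python
from h import *
st=monitor.get_state(); print(st["ft_force"],st["position"])
s=cams.get_image("side")[:,:,::-1]; print(proj(cams.get_calibration("side"),[st["position"]]))
cv2.imwrite("pics/side3.png",s)
def dark(im,x): 
    c=im[205:232,x].max(1); return c.tolist()
for f in ("pics/side2.png","pics/side3.png"):
    im=cv2.imread(f)
    for x in (236,239,242): print(f,x,dark(im,x))
```

```text
[ 0.06132993 -0.05806896  0.33307785] [0.56851062 0.14796886 0.0970793 ]
[[239.88723104 227.92602481]]
pics/side2.png 236 [43, 48, 50, 50, 49, 43, 42, 48, 51, 50, 65, 73, 75, 70, 72, 73, 74, 71, 73, 91, 100, 99, 108, 108, 104, 171, 198]
pics/side2.png 239 [47, 45, 43, 46, 47, 45, 47, 48, 43, 46, 45, 60, 69, 75, 76, 70, 73, 74, 71, 72, 74, 73, 69, 69, 95, 172, 200]
pics/side2.png 242 [80, 64, 46, 43, 45, 45, 43, 44, 45, 56, 69, 75, 75, 72, 70, 73, 71, 71, 74, 70, 73, 70, 71, 70, 87, 115, 163]
pics/side3.png 236 [73, 86, 94, 85, 62, 49, 46, 46, 49, 45, 43, 45, 48, 46, 60, 71, 73, 72, 72, 74, 92, 81, 88, 105, 102, 171, 200]
pics/side3.png 239 [88, 85, 90, 85, 63, 48, 44, 42, 45, 48, 45, 44, 47, 45, 45, 40, 53, 71, 70, 73, 73, 73, 72, 69, 89, 172, 201]
pics/side3.png 242 [52, 45, 41, 70, 88, 84, 69, 47, 42, 44, 45, 45, 46, 45, 59, 66, 74, 74, 72, 74, 71, 73, 73, 70, 90, 119, 126]
```

The visible tip is now at row 221, still about 26 mm above the reported TCP, so the real tip is at about z 0.123, close to contact.

move_arm([
  [0,0,0.05],
  [0,0,0.1],
  [0,0,0.15],
  [0,0,0.2],
], roll=[0,0,0,0])

```text
time: 6.35
position: [0.5686, 0.148, 0.0952]
tool_rot: [2.221, 2.221, 0.0]
ft_force: [-0.4, -0.6, 1.3]
grip_width: 0.001
grip_force: 0.0
```

move_arm([
  [0,0,0.05],
  [0,0,0.1],
  [0,0,0.15],
  [0,0,0.2],
], roll=[0,0,0,0])

```text
time: 6.75
position: [0.5685, 0.1479, 0.0931]
tool_rot: [2.221, 2.221, -0.0]
ft_force: [0.1, -0.2, -0.4]
grip_width: 0.009
grip_force: 0.0
```

move_arm([
  [0,0,0.05],
  [0,0,0.1],
  [0,0,0.15],
  [0,0,0.2],
], roll=[0,0,0,0])

```text
time: 7.15
position: [0.5685, 0.148, 0.0911]
tool_rot: [2.221, 2.221, -0.0]
ft_force: [-0.4, -0.1, 0.2]
grip_width: 0.005
grip_force: 0.0
```

Run:
```python
from h import *
st=monitor.get_state(); print(st["ft_force"],st["position"])
s=cams.get_image("side")[:,:,::-1]; w=cams.get_image("scene")[:,:,::-1]
cs,cb=cams.get_calibration("side"),cams.get_calibration("scene")
print(proj(cs,[st["position"]]),proj(cb,[st["position"]]))
cv2.imwrite("pics/side4.png",s)
a=cv2.resize(np.clip((s[195:245,210:280].astype(float)-15)*2.6,0,255).astype(np.uint8),(560,400),interpolation=cv2.INTER_NEAREST)
p=proj(cb,[st["position"]])[0].astype(int)
b=cv2.resize(np.clip(w[p[1]-25:p[1]+25,p[0]-15:p[0]+15].astype(float)*2,0,255).astype(np.uint8),(240,400),interpolation=cv2.INTER_NEAREST)
cv2.imwrite("pics/p5.png",np.hstack([a,b]))
```

```text
[-0.40814327 -0.06500134  0.19800606] [0.56850967 0.14796885 0.09110015]
[[240.03248019 229.44166722]] [[312.42393058 181.36732683]]
```

View pics/p5.png

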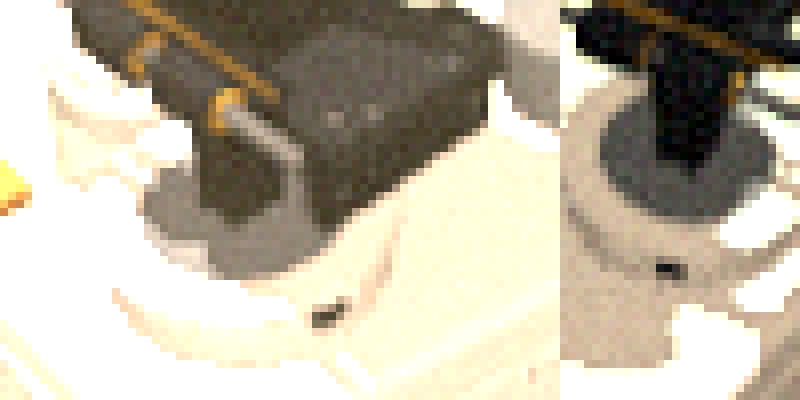

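The tip sits at about side (239.8,222.8) and scene (313,178), above the grey disc near its centre, and the dark seal spot shows at scene crop (670,270). All picture views are used, so from here I'll measure by numbers only and keep stepping down with force checks.

move_arm([
  [0,0,0.05],
  [0,0,0.1],
  [0,0,0.15],
  [0,0,0.2],
], roll=[0,0,0,0])

```text
time: 7.65
position: [0.5685, 0.148, 0.0891]
tool_rot: [2.221, 2.221, -0.0]
ft_force: [0.1, 0.8, -0.3]
grip_width: 0.005
grip_force: 0.0
```

Run:
```python
from h import *
cs,cb=cams.get_calibration("side"),cams.get_calibration("scene")
for z in (.105,.11,.115,.12,.125): print(z,ray(cs,[(239.75,222.75)],z)[0,:2],ray(cb,[(313.2,177.9)],z)[0,:2])
```

```text
0.105 [0.5774775  0.13965199] [0.56869654 0.15174798]
0.11 [0.57352819 0.14277145] [0.57054867 0.14794465]
0.115 [0.56957887 0.1458909 ] [0.57240079 0.14414132]
0.12 [0.56562956 0.14901035] [0.57425291 0.14033799]
0.125 [0.56168025 0.1521298 ] [0.57610503 0.13653467]
```

Allowing for the finger's thickness, the two views put the tip roughly 30–35 mm above the reported TCP, so contact should be close. I'll continue.

move_arm([
  [0,0,0.05],
  [0,0,0.1],
  [0,0,0.15],
  [0,0,0.2],
  [0,0,0.25],
  [0,0,0.3],
], roll=[0,0,0,0,0,0])

```text
time: 8.25
position: [0.5686, 0.148, 0.088]
tool_rot: [2.221, 2.221, 0.0]
ft_force: [-5.2, -2.1, 10.9]
grip_width: 0.004
grip_force: 5.3
```

Contact at TCP z of 0.088. I'll keep pressing gradually.

move_arm([
  [0,0,0.05],
  [0,0,0.1],
  [0,0,0.15],
  [0,0,0.2],
], roll=[0,0,0,0])

```text
time: 8.65
position: [0.5684, 0.1479, 0.0863]
tool_rot: [2.221, 2.221, 0.0]
ft_force: [-5.5, -2.3, 13.0]
grip_width: 0.006
grip_force: 6.2
```

move_arm([
  [0,0,0.05],
  [0,0,0.1],
  [0,0,0.15],
  [0,0,0.2],
], roll=[0,0,0,0])

```text
time: 9.05
position: [0.5684, 0.1479, 0.0844]
tool_rot: [2.221, 2.221, -0.0]
ft_force: [-5.3, -1.6, 12.2]
grip_width: 0.009
grip_force: 6.2
```

move_arm([
  [0,0,0.05],
  [0,0,0.1],
  [0,0,0.15],
  [0,0,0.2],
], roll=[0,0,0,0])

```text
time: 9.45
position: [0.5684, 0.1479, 0.0824]
tool_rot: [2.221, 2.221, 0.0]
ft_force: [-5.8, -2.0, 12.9]
grip_width: 0.005
grip_force: 6.2
```

move_arm([
  [0,0,0.05],
  [0,0,0.1],
  [0,0,0.15],
  [0,0,0.2],
], roll=[0,0,0,0])

```text
time: 9.85
position: [0.5684, 0.1479, 0.082]
tool_rot: [2.221, 2.221, 0.0]
ft_force: [-10.3, -2.2, 22.0]
grip_width: 0.008
grip_force: 11.2
```

move_arm([
  [0,0,0.05],
  [0,0,0.1],
  [0,0,0.15],
  [0,0,0.2],
  [0,0,0.2],
  [0,0,0.2],
], roll=[0,0,0,0,0,0])

```text
time: 10.45
position: [0.5684, 0.1479, 0.0819]
tool_rot: [2.221, 2.221, 0.001]
ft_force: [-13.2, -4.0, 29.6]
grip_width: 0.006
grip_force: 14.8
```

The position stalls at z 0.082 while the force climbs to 30 N, so the lid is at its hard stop after about 6 mm of travel. I'll lift, open, and look for the lid's level in numbers.

move_arm([
  [0,0,-1.5],
  [0,0,-4.5],
  [0,0,-8],
  [0,0,-11],
  [-5,-1,-11],
  [-6,-1.2,-11],
  [-6,-1.2,-11],
  [-6,-1.2,-11],
], roll=[0,0,0,0,0,0,0,0], gripper=8.7)

```text
time: 11.25
position: [0.5564, 0.0888, 0.1858]
tool_rot: [-2.221, -2.221, -0.001]
ft_force: [-0.4, 0.7, 0.1]
grip_width: 0.648
grip_force: 0.0
```

Run:
```python
from h import *
st=monitor.get_state(); print(st["position"],st["ft_force"])
c=cams.get_calibration("wrist"); im=cams.get_image("wrist")[:,:,::-1].copy(); s=cams.get_image("side")[:,:,::-1].copy()
cv2.imwrite("pics/wrist5.png",im); cv2.imwrite("pics/side5.png",s)
def grey(im,c,seed,r,n):
    x,y=seed; best=[]
    g=im.max(2).astype(int)
    for a in np.radians(np.arange(0,360,4)):
        pr=[g[min(419,max(0,int(round(y+k*np.sin(a))))),int(round(x+k*np.cos(a)))] for k in range(*r)]
        d=np.diff(pr); j=d.argmax()
        if d[j]>40: best.append((x+(r[0]+.5+j)*np.cos(a),y+(r[0]+.5+j)*np.sin(a)))
    return np.array(best)
p=proj(c,[[.5688,.148,.12]])[0]; print("pred",p)
k=grey(im,c,p,(30,62),0); k=k[k[:,1]<225]; print(len(k),circ(ray(c,k,.12)))
cs=cams.get_calibration("side")
for n in ("side0","side5"):
    im=cv2.imread(f"pics/{n}.png"); g=im.max(2)
    cr=g[226:242,235:265]; print(n,"dark px under lid",(cr<60).sum(),"min",cr.min())
    r=im[205:250,205:275].max(2)
    m=(abs(r.astype(int)-100)<25).astype(np.uint8)
    kk=max(cv2.findContours(m,0,cv2.CHAIN_APPROX_NONE)[0],key=cv2.contourArea); e=cv2.fitEllipse(kk); print(n,"grey ellipse",np.add(e[0],(205,205)).round(2),np.round(e[1],1),round(e[2],1))
```

```text
[0.55637089 0.08883498 0.18579592] [-0.38630635  0.66616851  0.05978613]
pred [296.51550634 132.29336115]
68 (np.float64(0.568452040725381), np.float64(0.1485366962518215), np.float64(0.036123367196225636), np.float64(0.0004210242560570203))
side0 dark px under lid 3 min 48
side0 grey ellipse [239.99 220.63] [16.8 24.6] 82.4
side5 dark px under lid 4 min 45
side5 grey ellipse [243.57 219.86] [29.6 67.5] 86.7
```

Run:
```python
from h import *
c=cams.get_calibration("side")
a=cv2.imread("pics/side0.png");b=cv2.imread("pics/side5.png")
# outer lid/skirt patch shift: compare vertical profiles
for x in (232,236,240,244,248,251):
    o=[]
    for im in (a,b):
        g=im[:,x].max(1).astype(float); seg=g[220:240]; d=np.diff(seg); j=d[:12].argmax(); w=np.clip(d[max(0,j-1):j+2],0,None)
        lo=np.diff(g[228:245]); q=lo.argmin()
        o.append((round(220.5+(np.arange(max(0,j-1),j+2)*w).sum()/w.sum(),2),228.5+q))
    print(x,o)
print(proj(c,[[.5688,.148,.126],[.5688,.148,.12]]))
print(a[224:246,251].max(1).tolist(),b[224:246,251].max(1).tolist())
print(a[224:246,240].max(1).tolist(),b[224:246,240].max(1).tolist())
```

```text
232 [(np.float64(228.21), np.float64(233.5)), (np.float64(229.84), np.float64(235.5))]
236 [(np.float64(229.79), np.float64(234.5)), (np.float64(231.42), np.float64(235.5))]
240 [(np.float64(229.79), np.float64(234.5)), (np.float64(231.79), np.float64(236.5))]
244 [(np.float64(228.92), np.float64(234.5)), (np.float64(230.82), np.float64(236.5))]
248 [(np.float64(226.98), np.float64(232.5)), (np.float64(229.41), np.float64(235.5))]
251 [(np.float64(225.25), np.float64(232.5)), (np.float64(226.99), np.float64(234.5))]
[[239.09387733 220.42477921]
 [239.24373207 221.98863939]]
[101, 135, 177, 189, 190, 191, 190, 168, 129, 79, 48, 80, 115, 122, 122, 170, 190, 189, 188, 188, 188, 189] [105, 103, 98, 140, 181, 191, 187, 190, 192, 174, 134, 75, 51, 83, 110, 172, 191, 190, 189, 188, 189, 187]
[107, 104, 106, 109, 104, 99, 165, 192, 188, 190, 171, 138, 131, 129, 126, 125, 114, 164, 190, 188, 187, 188] [104, 108, 107, 106, 105, 106, 106, 102, 165, 191, 189, 192, 164, 132, 127, 125, 115, 164, 192, 188, 190, 187]
```

The lid moved down about 1.8 px, roughly 7 mm, fairly evenly. A quick least-squares check of its tilt from the grey disc's outline:

```bash
cat > tilt.py <<'E'
from h import *
from scipy.optimize import least_squares
def edges(im,c,X0,r0=.036):
    g=cv2.GaussianBlur(im,(3,3),0).max(2).astype(float); out=[]
    for a in np.radians(np.arange(0,360,5)):
        u=np.array([np.cos(a),np.sin(a),0]); rr=np.linspace(.026,.046,41)
        p=proj(c,X0+rr[:,None]*u).astype(np.float32)
        v=cv2.remap(g.astype(np.float32),p[:,0][None],p[:,1][None],cv2.INTER_LINEAR)[0]
        d=np.diff(v); j=d.argmax()
        if d[j]>6 and v[:j-3].std()<8 and v[-1]>150: out.append(p[j]/2+p[j+1]/2)
    return np.array(out)
def tilt(im,c,z):
    X0=np.array([.5686,.1485,z]); k=edges(im,c,X0)
    def f(q):  # x,y,z,tx,ty ; distance of the cast points to the circle on tilted plane
        p=cv2.undistortPoints(k.reshape(-1,1,2),c["mtx"],c["dist_coeffs"]).reshape(-1,2)
        d=np.c_[p,np.ones(len(p))]@c["R"]; o=-c["R"].T@c["t"]
        n=np.array([q[2],q[3],1.]); n/=np.linalg.norm(n); C=np.array([q[0],q[1],z])
        P=o+d*(((C-o)@n)/(d@n))[:,None]; return np.linalg.norm(P-C,axis=1)-q[4]
    s=least_squares(f,[*X0[:2],0,0,.036],loss="soft_l1",f_scale=.0005)
    return len(k),s.x.round(4),np.std(s.fun)
E
python3 - <<'E'
from tilt import *
cs=cams.get_calibration("side")
print(tilt(cv2.imread("pics/side0.png"),cs,.125),tilt(cv2.imread("pics/side5.png"),cs,.12))
print(tilt(cv2.imread("pics/wrist1.png"),dict(np.load("w1.npz")),.125),tilt(cv2.imread("pics/wrist5.png"),cams.get_calibration("wrist"),.12))
E
```

```text
(31, array([0.568 , 0.145 , 0.0074, 0.0412, 0.0354]), np.float64(0.0006996133936475633)) (31, array([0.5665, 0.1459, 0.0137, 0.0131, 0.0358]), np.float64(0.0006959016937551599))
(72, array([ 0.5687,  0.1484,  0.023 , -0.0073,  0.0363]), np.float64(0.00018710475852900193)) (72, array([0.5687, 0.1496, 0.0795, 0.0036, 0.0363]), np.float64(0.00026854131410013296))
```

The side-view tilt is down from about 0.04 to about 0.02 rad, at this view's noise level, and the hard stop was reached. So the lid is home. Now over to the cap, descending open with a force check.

move_arm([
  [-4,-0.3,0],
  [-7.9,-0.6,0],
  [-7.9,-0.6,2],
  [-7.9,-0.6,4.5],
  [-7.9,-0.6,6.5],
  [-7.9,-0.6,7.5],
  [-7.9,-0.6,8],
  [-7.9,-0.6,8],
], roll=[0,0,0,0,0,0,0,0], gripper=8.7)

```text
time: 12.15
position: [0.5505, 0.0097, 0.1059]
tool_rot: [-2.22, -2.222, 0.0]
ft_force: [-0.7, -0.1, 0.2]
grip_width: 0.996
grip_force: 0.0
```

Run:
```python
from h import *
st=monitor.get_state(); print(st["time"],st["position"],st["ft_force"],st["grip_width"])
for n in ("wrist","side"): cv2.imwrite(f"pics/{n}6.png",cams.get_image(n)[:,:,::-1])
c=cams.get_calibration("wrist"); im=cv2.imread("pics/wrist6.png")
print(proj(c,[[.5504,.01,.14],[.5764,.01,.14],[.5244,.01,.14],[.5504,.036,.14],[.5504,-.016,.14]]).round(0).tolist())
g=im.max(2)
for r in (235,245,255,300,320): print(r,g[r,100:460:12].tolist())
```

```text
12.15 [0.55053091 0.00965912 0.10589893] [-0.69629163 -0.13579404  0.1605433 ] 0.9962911630941056
[[278.0, 254.0], [328.0, 254.0], [227.0, 254.0], [278.0, 205.0], [278.0, 300.0]]
235 [52, 122, 228, 230, 231, 148, 167, 170, 169, 166, 167, 78, 82, 81, 83, 81, 86, 143, 140, 168, 168, 167, 168, 169, 165, 121, 112, 116, 135, 164]
245 [85, 230, 181, 165, 162, 151, 17, 20, 169, 169, 169, 80, 79, 80, 78, 79, 79, 82, 79, 181, 231, 169, 168, 20, 5, 103, 104, 133, 169, 177]
255 [21, 160, 163, 164, 158, 15, 16, 15, 170, 169, 168, 83, 80, 81, 83, 80, 82, 82, 81, 234, 232, 170, 169, 20, 21, 6, 212, 156, 173, 113]
300 [18, 12, 8, 12, 25, 18, 11, 165, 168, 166, 167, 168, 169, 168, 109, 82, 159, 170, 168, 169, 167, 169, 167, 159, 10, 14, 50, 0, 13, 17]
320 [15, 14, 9, 12, 30, 25, 158, 230, 161, 157, 160, 231, 228, 232, 232, 231, 226, 154, 223, 227, 230, 231, 231, 231, 231, 23, 28, 7, 14, 6]
```

In the wrist picture (numbers only) the cap spans columns ~228–325, centred between the fingers at ~190 and ~376. Now down to the cap's sides.

move_arm([
  [0,0,0.8],
  [0,0,1.6],
  [0,0,2.2],
  [0,0,2.6],
  [0,0,3],
  [0,0,3],
], roll=[0,0,0,0,0,0])

```text
time: 12.85
position: [0.55, 0.0089, 0.0754]
tool_rot: [-2.221, -2.221, 0.001]
ft_force: [0.7, -0.1, 0.5]
grip_width: 1.003
grip_force: 0.0
```

move_arm([
  [0,0,0],
  [0,0,0],
  [0,0,0],
  [0,0,0],
  [0,0,0],
  [0,0,0],
  [0,0,0],
  [0,0,0],
], roll=[0,0,0,0,0,0,0,0], gripper=4, squeeze=30)

```text
time: 13.65
position: [0.5496, 0.009, 0.0762]
tool_rot: [-2.221, -2.221, 0.002]
ft_force: [-4.5, 0.7, 4.3]
grip_width: 0.59
grip_force: 30.1
```

Gripped at 51 mm with 30 N. First I'll try counter-clockwise (negative roll) by a little.

move_arm([
  [0,0,0],
  [0,0,0],
  [0,0,0],
  [0,0,0],
  [0,0,0],
], roll=[-0.05,-0.1,-0.15,-0.2,-0.2])

```text
time: 14.15
position: [0.5489, 0.0094, 0.0762]
tool_rot: [-1.987, -2.429, 0.002]
ft_force: [-7.9, 1.0, 5.5]
grip_width: 0.59
grip_force: 30.1
```

```bash
python3 -c "
from bench import monitor
s=monitor.get_state();print(s['torque'],s['ft_force'],s['joint_positions'],s['tool_rot'])"
```

```text
[ 0.22278049  1.54027546 -0.54306955] [-7.91180661  0.96398072  5.51934112] [ 0.02344122  0.194138   -0.09781619  1.83169747  0.01972296  1.11991925
  0.11818655] [-1.98737537e+00 -2.42914203e+00  2.18995610e-03]
```

move_arm([
  [0,-0.1,0],
  [0,-0.1,0],
  [0,-0.1,0],
  [0,-0.1,0],
  [0,-0.1,0],
], roll=[-0.07,-0.14,-0.2,-0.25,-0.25])

```text
time: 14.65
position: [0.5491, 0.0088, 0.0759]
tool_rot: [-1.672, -2.658, -0.0]
ft_force: [-2.8, 0.4, 1.7]
grip_width: 0.597
grip_force: 30.6
```

```bash
python3 -c "
from bench import monitor
s=monitor.get_state();print(s['torque'],s['ft_force'],s['joint_positions'],s['tool_rot'])"
```

```text
[ 0.19003026  0.69658001 -0.87207921] [-2.82194054  0.42449051  1.73240441] [ 0.04492064  0.19387091 -0.12052686  1.83310386  0.02476773  1.11687225
  0.36331142] [-1.67246182e+00 -2.65805263e+00 -4.37735400e-04]
```

Torque about z rose to -0.87 N·m, which looks like a stop with slipping. I'll compare the other way.

move_arm([
  [0,0,0],
  [0,0,0],
  [0,0,0],
  [0,0,0],
  [0,0,0],
], roll=[0.1,0.2,0.3,0.4,0.4])

```text
time: 15.15
position: [0.5496, 0.0084, 0.0759]
tool_rot: [2.165, 2.275, -0.001]
ft_force: [-1.2, 0.2, -0.9]
grip_width: 0.599
grip_force: 30.6
```

```bash
python3 -c "
from bench import monitor
s=monitor.get_state();print(s['torque'],s['ft_force'],s['joint_positions'][6],s['tool_rot'])"
```

```text
[-0.16040901  0.33413403 -0.07389689] [-1.16892532  0.17386566 -0.92561256] -0.029507163962590063 [ 2.16532143e+00  2.27522871e+00 -6.39287516e-04]
```

Clockwise turns freely (-0.07 N·m), so it's a left-hand thread. I'll continue clockwise.

move_arm([
  [0,0,0],
  [0,0,0],
  [0,0,0],
  [0,0,0],
  [0,0,0],
  [0,0,0],
  [0,0,0],
  [0,0,0],
  [0,0,0],
  [0,0,0],
], roll=[0.1,0.2,0.3,0.4,0.5,0.6,0.7,0.8,0.85,0.85])

```text
time: 16.15
position: [0.5495, 0.0084, 0.0759]
tool_rot: [2.909, 1.184, -0.001]
ft_force: [-2.0, -1.2, -0.3]
grip_width: 0.597
grip_force: 30.6
```

```bash
python3 -c "
from bench import monitor
s=monitor.get_state();print(s['torque'],s['ft_force'],s['joint_positions'][6],s['tool_rot'])"
```

```text
[-0.2446699   0.47328147 -0.00088824] [-2.01851964 -1.21943639 -0.25161665] -0.8634653292162182 [ 2.90940057e+00  1.18367704e+00 -5.94582223e-04]
```

move_arm([
  [0,0,0],
  [0,0,0],
  [0,0,0],
  [0,0,0],
  [0,0,0],
], roll=[0.05,0.1,0.15,0.2,0.2])

```text
time: 16.65
position: [0.5494, 0.0086, 0.0759]
tool_rot: [3.013, 0.888, -0.001]
ft_force: [-1.9, -1.2, -0.6]
grip_width: 0.595
grip_force: 30.6
```

```bash
python3 -c "
from bench import monitor
s=monitor.get_state();print(s['torque'],s['ft_force'],s['joint_positions'][6],s['tool_rot'])"
```

```text
[-0.16277908  0.45692989  0.0166003 ] [-1.85431869 -1.15940181 -0.60436326] -1.059915450722187 [ 3.01313491e+00  8.87970005e-01 -5.11785318e-04]
```

That's 1.45 rad from the stop. Gentle lift test now.

move_arm([
  [0,0,-0.2],
  [0,0,-0.4],
  [0,0,-0.6],
  [0,0,-0.6],
], roll=[0,0,0,0])

```text
time: 17.05
position: [0.5495, 0.0086, 0.0824]
tool_rot: [3.014, 0.885, -0.0]
ft_force: [-1.4, -0.1, -0.2]
grip_width: 0.592
grip_force: 30.6
```

No resistance after 6.5 mm, more than the 2 mm of play. Lift to about 10 cm.

move_arm([
  [0,0,-0.8],
  [0,0,-1.8],
  [0,0,-3],
  [0,0,-4.5],
  [0,0,-6],
  [0,0,-7.5],
  [0,0,-8.7],
  [0,0,-9.4],
  [0,0,-9.4],
  [0,0,-9.4],
  [0,0,-9.4],
], roll=[0,0,0,0,0,0,0,0,0,0,0])

```text
time: 18.15
position: [0.5489, 0.0087, 0.1753]
tool_rot: [-3.014, -0.884, 0.003]
ft_force: [0.3, 0.1, -0.6]
grip_width: 0.594
grip_force: 30.6
```

Run:
```python
from tilt import *
st=monitor.get_state(); print(st["time"],st["position"],st["ft_force"],st["grip_force"],st["grip_width"])
cs,cb=cams.get_calibration("side"),cams.get_calibration("scene")
s=cams.get_image("side")[:,:,::-1].copy(); w=cams.get_image("wrist")[:,:,::-1].copy(); b=cams.get_image("scene")[:,:,::-1].copy()
for n,i in (("side7",s),("wrist7",w),("scene7",b)): cv2.imwrite(f"pics/{n}.png",i)
print(tilt(s,cs,.12))
# has the cap left its seat? brightness where cap was vs. where it should be now
s0=cv2.imread("pics/side0.png")
for z in (.122,.14,.22,.24):
    u,v=proj(cs,[[.5503,.0097,z]])[0].round().astype(int); print(z,(u,v),"side0",s0[v-1:v+2,u-1:u+2].max(2).mean(),"now",s[v-1:v+2,u-1:u+2].max(2).mean())
a=cv2.imread("pics/side5.png")
for x in (232,240,248): print(x,[ (220.5+np.diff(i[220:240,x].max(1).astype(float))[:12].argmax()) for i in (s0,a,s)])
u,v=proj(cs,[[.5503,.0097,.204]])[0].round().astype(int)
print("column",s[v-40:v+40:2,u].max(1).tolist(),v)
```

```text
18.15 [0.54893053 0.00874353 0.17525731] [ 0.25221089  0.13155417 -0.57397422] 30.606592699058126 0.5937532488016799
(25, array([ 0.566 ,  0.1462, -0.0461,  0.0542,  0.0354]), np.float64(0.0005849733547684493))
0.122 (np.int64(280), np.int64(200)) side0 106.88888888888889 now 121.55555555555556
0.14 (np.int64(280), np.int64(195)) side0 85.11111111111111 now 120.11111111111111
0.22 (np.int64(279), np.int64(173)) side0 186.88888888888889 now 47.55555555555556
0.24 (np.int64(279), np.int64(167)) side0 187.77777777777777 now 49.77777777777778
232 [np.float64(228.5), np.float64(229.5), np.float64(229.5)]
240 [np.float64(229.5), np.float64(231.5), np.float64(231.5)]
248 [np.float64(226.5), np.float64(229.5), np.float64(229.5)]
column [43, 44, 43, 41, 43, 42, 46, 44, 50, 56, 54, 52, 54, 64, 49, 52, 47, 50, 49, 49, 48, 48, 47, 155, 173, 183, 185, 168, 129, 119, 121, 122, 117, 116, 119, 123, 119, 120, 120, 120] 178
```

The outlet is clear: the side view shows bright tub where the cap was, and the dark cap/gripper silhouette now ends at row ~184 with 30.6 N of grip. The lid edge rows match those right after pressing. Handing in.

```bash
python3 -c "
from bench import workorder
print(workorder.close_job())"
```

```text
the job is handed in; nothing more can be done
None
```

I pressed the lid to its hard stop, found the cap has a left-hand thread, unscrewed it clockwise and handed the job in holding it about 10 cm above its outlet at 31 N; no verdict came back, and the lid's tilt is inferred from the hard stop, because the camera estimates were too noisy to confirm 0.03 rad.

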